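Nudge the clipper-rest plate home on its dock pins

TASK

On the grooming table, the aluminium clipper-rest plate has been left propped askew on top of its dock's two brass pins. Using only the fingertips, nudge it sideways, with the blue fence as a guide, until both holes drop over the pins and the plate lies flat on the dock board. Do not lift or carry the plate, leave the spray bottle, the clipper and the jar where they are, and finish clear of everything.

Things in the scene. Friction and masses are not known exactly. Their poses are not given: they have to be found in the camera images.
- dock: Fixed dock; origin on the table. x points to the fence (about away from the robot), y is the way the plate slides home (about to the robot's left), z up. In mm: grey board x -45..75, y -78..95, 10 thick; blue fence on it, inner face at x 60, 12 thick, y -74..91, top at z 36; no end stop. Home, the plate's origin is at (4, -10, 10), axes parallel, overhanging the board 6 at its -x side, 17 at its -y end.
- plate: Loose aluminium plate 110 (x) x 170 (y) x 10 mm, about 0.45 kg, two black strips (2.5 mm proud) on its -y half. Origin: centre of underside; axes as the dock's when home. Starts tilted 5 degrees, propped on the pin tops and the board's -y edge, 18-40 mm short of home in dock y, 4-15 mm off home to dock -x, yawed up to 6 degrees. Slides under 4-12 N; pushed fast it can ride over the pins.
- hole_near (a point): Centre, at the underside, of the plate's 14 mm through hole on its -x side (nearer the robot): plate frame (-32, 35, 0) mm. The plate drops 9 mm here when the holes come over the pins.
- hole_far (a point): Centre, at the underside, of the plate's 14 mm through hole on its fence side: plate frame (32, 35, 0) mm.
- tail (a point): Middle of the plate's -y end face, at half thickness: the edge to push towards the pins. It overhangs the board, its underside 4 to 10 mm above the table, so fingertips can stand on the table side of it without meeting the board.
- pin_near (a point): Top centre of the brass pin nearer the robot, 19 mm above the table, at dock (-28, 25) mm. The pins stand 9 mm above the board: 11 mm across for the lowest 3 mm, then tapering to 5 mm at the top.
- pin_far (a point): Top centre of the brass pin on the fence side, the same shape, at dock (36, 25) mm.
- spray: Bystander: white and blue bottle, 54 mm across and 160 mm tall, standing beyond the fence. Origin at the centre of its underside.
- clipper: Bystander: black hair clipper lying on the table past the dock's +y end, 46 x 150 x 34 mm (long along its y). Origin under the middle of its body.
- balm: Bystander: white jar with orange cap, 60 mm across and 50 mm tall, standing beyond the fence. Origin at the centre of its underside.
Mind the look-alikes: they are no part of the job. Leave any purple or red look-alike of the plate alone. There is more than one size of the dock; the one meant has the size given above.

How it is judged:
By the outcome, as a careful person would: the job done as asked, in the order asked, and still so for the second after the job is handed in, with the robot touching nothing.
It also fails if it takes over 56 s, if anything falls off the work surface, if the arm or the gripper's body presses on something with over 40 N, if the wrist force passes 120 N, or if a joint passes its speed limit or range.

ROBOT

A 7-joint arm with a two-finger parallel gripper is mounted at the origin on the work surface. World frame = base frame: x ahead of the robot, y to its left, z up, the work surface at z = 0. Lengths are in m, angles in rad, forces in N, time in s.
With the tool pointing down it reaches from about 0.375 to 0.925 m from the base axis. Payload 3.1 kg.
Tool frame: the origin (TCP) lies at the centre of the arm's flange, where the gripper is bolted on; the fingertips stand 173 mm ahead of it and the grasp point (between the pads) lies 155 mm ahead of it; z points along the fingers, x is the direction in which the jaws open and shut, and the axes are right-handed (so a half turn about z gives the same grasp; the last joint's range is limited). The gripper opens to 85 mm and grips with 20 to 120 N. Pads are 22 mm wide; open, the fingers measure 114 mm over their backs; the gripper's body (76 mm by 85 mm) begins 54 mm behind the grasp point. The pads swing forward as they close: fully open they stand 13 mm farther back than shut.
Start: joints at [-1.415, 0.383, 0.044, 1.598, -0.018, 1.161, -0.05], TCP at [0.163, 0.629, 0.405] pointing down, gripper open.
Joint ranges: [-2.61, 2.61], [-0.41, 2.15], [-1.48, 1.57], [0, 2.5], [-1.57, 4.71], [0.05, 1.97], [-2.85, 2.85]. Speed limits (rad/s): [2.79, 2.79, 3.14, 3.14, 3.14, 3.14, 3.14].

INTERFACE

Orientations are given as a unit quaternion [x, y, z, w].
In Python, from plant import manip gives the robot as it stands.
- The arm moves only by the tool servo_tool, never from a script. Its argument "steps" is a list of rows, each a list of 2 entries, a list of its own where there are three numbers: the shift along the tool's x, y, z in cm, then the turn about the tool's z in rad. A call has 1 to 20 rows; each row is the pose to reach, as a shift and turn from the pose commanded when the call began, along the tool's axes at that moment; what a row does not reach only later rows make up. A row lasts 1/12 s, in which the tool goes at most 41.7 mm and 7.16 degrees, less where a joint would pass 70% of its speed; a pose out of reach is approached as far as the arm can. A call with a gripper value outside its range is refused whole. "fingers" is the opening, from 0 (shut) to 1 (fully open), set as the call begins (left out, the last holds). The fingers move at their own pace and stop on an object; "force" is the grip in N (left out, the last holds). Time passes only in rows, so rows that repeat a pose let the fingers close. It gives the time, the measured TCP pose, the force and the opening at its end, in the units of the state.
- manip.observe(): the state, without advancing time (a new reading comes with each control period).
- manip.read_camera(name): name is "scene" or "top" or "wrist"; returns a dict with "img" (384x512x3 uint8, red, green, blue), "K" (3x3 intrinsics, pixels), "T" (4x4, takes a point from camera to world coordinates); the wrist camera has in their place "hand_eye" (4x4, takes a point from camera to tool coordinates, whose origin is the TCP and whose axes are the tool frame's). Camera axes: x right, y down, z forward; pixel columns grow to the right and rows downward; lengths in m; the calibration is good to about 2 mm. A picture is of the moment at which its call begins: read the wrist's pose just before it. There is no depth.
- manip.close_job(): hands the job in, once; it reports no verdict.
The state is a dict: "clock": time; "qpos": joint angles; "dq": joint speeds; "joint_torque": joint torques, N m; "position": TCP position; "eef_rot": TCP orientation; "wrist_force": force on the tool from outside, world axes, zero at the start; "wrist_torque": the same for the moment, N m; "grip_width": opening from 0.0 (shut) to 1.0 (fully open).
Only numpy, scipy, OpenCV 4.12 (cv2) and the standard library are available. Lean on these libraries where they do the work, as an engineer would, in place of code of your own. Each camera call takes 0.05 s, during which the arm holds its last target. There are 200 camera calls.

## Working session

There is one attempt and no reset: what is moved stays moved. The work goes in short steps, Python scripts to look and compute and a tool call to move; the robot and the scene stay as the last step left them, time stands still between calls to the robot, and variables do not carry over. Pictures are saved under pics/ and viewed, about 8 in all and at most 12, crops included, and the job is handed in when it is done.

Besides the shell and the picture viewer there is one more tool, called as name(argument=value, ...) on one line, values as JSON. servo_tool: Moves the arm, as the interface text tells. Its arguments: {"type":"object","properties":{"steps":{"type":"array"},"fingers":{"type":"number"},"force":{"type":"number"}},"required":["steps"]}

```bash
mkdir -p pics
python3 - <<'E'
from plant import manip
import cv2,numpy as np
s=manip.observe();print({k:np.round(v,3).tolist() for k,v in s.items()})
for n in("scene","top"):
    c=manip.read_camera(n);cv2.imwrite(f"pics/{n}0.png",c["img"][:,:,::-1]);np.savez(f"{n}0.npz",**c);print(n,c["K"].round(1).tolist(),c["T"].round(3).tolist())
a=cv2.imread("pics/scene0.png");b=cv2.imread("pics/top0.png")
E
```

```text
{'clock': 0.0, 'qpos': [-1.415, 0.384, 0.044, 1.6, -0.018, 1.161, -0.05], 'dq': [0.0, -0.001, 0.001, 0.002, 0.001, -0.001, -0.0], 'joint_torque': [-0.0, -43.347, 1.024, -24.951, 0.011, 0.011, 0.0], 'position': [0.163, 0.629, 0.403], 'eef_rot': [0.791, 0.612, -0.001, 0.001], 'wrist_force': [0.182, 0.468, 0.455], 'wrist_torque': [-0.028, -0.049, 0.03], 'grip_width': 1.0}
scene [[381.7, 0.0, 252.7], [0.0, 381.7, 190.1], [0.0, 0.0, 1.0]] [[-0.341, 0.702, -0.625, 1.178], [0.94, 0.258, -0.222, 0.29], [0.005, -0.663, -0.748, 0.818], [0.0, 0.0, 0.0, 1.0]]
top [[407.3, 0.0, 263.3], [0.0, 407.3, 200.5], [0.0, 0.0, 1.0]] [[0.009, -0.988, 0.157, 0.36], [-1.0, -0.013, -0.029, 0.076], [0.03, -0.156, -0.987, 1.082], [0.0, 0.0, 0.0, 1.0]]
```

View pics/top0.png

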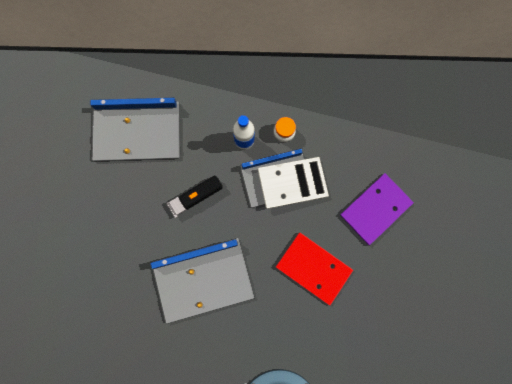

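View pics/scene0.png

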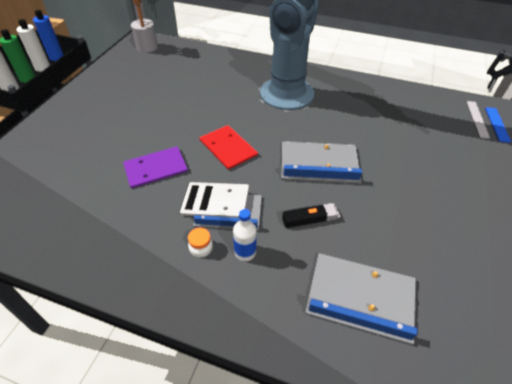

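The plate (top image, about (290,182)) is the light one with black strips, on the dock whose fence runs (243,165)-(301,152). The docks at (137,130) and (203,280) are empty and larger, and the purple and red plates are look-alikes. Next I'll enlarge the crop and measure.

```bash
cat > h.py <<'E'
import numpy as np,cv2
from scipy.spatial.transform import Rotation as R
from plant import manip
def cast(K,T,uv,z):
    uv=np.atleast_2d(uv).astype(float);d=np.c_[uv,np.ones(len(uv))]@np.linalg.inv(K).T@T[:3,:3].T
    o=T[:3,3];return o+d*((z-o[2])/d[:,2])[:,None]
def proj(K,T,P):
    P=np.atleast_2d(P);c=(P-T[:3,3])@T[:3,:3];u=c@K.T;return u[:,:2]/u[:,2:]
def tcp():
    s=manip.observe();M=np.eye(4);M[:3,:3]=R.from_quat(s["eef_rot"]).as_matrix();M[:3,3]=s["position"];return M,s
def wrist(name):
    M,s=tcp();c=manip.read_camera("wrist");cv2.imwrite(f"pics/{name}.png",c["img"][:,:,::-1])
    np.savez(name+".npz",img=c["img"],K=c["K"],T=M@c["hand_eye"],M=M);return c["img"],c["K"],M@c["hand_eye"],M
E
python3 - <<'E'
from h import *
c=np.load("top0.npz");K,T,img=c["K"],c["T"],c["img"]
hsv=cv2.cvtColor(img,cv2.COLOR_RGB2HSV)
fen=cv2.inRange(hsv,(105,150,60),(125,255,255));
n,l,st,ce=cv2.connectedComponentsWithStats(fen)
for i in range(1,n):
    if st[i,4]>60:
        r=cv2.minAreaRect(np.argwhere(l==i)[:,::-1].astype(np.float32));b=cv2.boxPoints(r);P=cast(K,T,b,.036)
        print(i,st[i],b.round(1).tolist(),P[:,:2].round(3).tolist(),np.linalg.norm(P[0]-P[1]).round(3),np.linalg.norm(P[2]-P[1]).round(3))
pl=cv2.inRange(hsv,(0,0,190),(180,40,255));n,l,st,ce=cv2.connectedComponentsWithStats(pl)
for i in range(1,n):
    if st[i,4]>400:
        b=cv2.boxPoints(cv2.minAreaRect(np.argwhere(l==i)[:,::-1].astype(np.float32)));print("pl",st[i],b.round(1).tolist(),cast(K,T,b,.025)[:,:2].round(3).tolist())
print(cast(K,T,[(244,145),(285,131),(195,197)],0).round(3).tolist())
img,K,Tw,M=wrist("w0");print((np.linalg.inv(M)@Tw).round(3).tolist(),K.round(0).tolist(),M.round(2).tolist())
a=cv2.imread("pics/top0.png")[90:240,170:370];cv2.imwrite("pics/crop.png",cv2.resize(a,(800,600),interpolation=2))
E
```

```text
1 [ 91  98  85   8 491] [[91.0, 98.0], [175.0, 98.0], [175.0, 105.0], [91.0, 105.0]] [[0.797, 0.509], [0.802, 0.286], [0.782, 0.285], [0.778, 0.508]] 0.223 0.02
2 [238 115  11  12  98] [[238.0, 126.0], [238.0, 115.0], [248.0, 115.0], [248.0, 126.0]] [[0.727, 0.115], [0.757, 0.116], [0.758, 0.089], [0.727, 0.089]] 0.031 0.027
3 [234 137  20  11 104] [[234.0, 137.0], [253.0, 137.0], [253.0, 147.0], [234.0, 147.0]] [[0.696, 0.125], [0.697, 0.075], [0.669, 0.075], [0.668, 0.125]] 0.051 0.028
4 [242 149  60  20 297] [[241.3000030517578, 163.1999969482422], [300.79998779296875, 148.3000030517578], [302.1000061035156, 153.5], [242.60000610351562, 168.39999389648438]] [[0.625, 0.105], [0.668, -0.053], [0.654, -0.056], [0.611, 0.101]] 0.163 0.015
5 [225 240  12   8  65] [[224.6999969482422, 241.8000030517578], [235.5, 239.10000610351562], [237.0, 245.0], [226.1999969482422, 247.6999969482422]] [[0.418, 0.144], [0.425, 0.116], [0.41, 0.112], [0.403, 0.14]] 0.028 0.015
6 [165 243  60  22 371] [[164.5, 258.3999938964844], [222.39999389648438, 242.3000030517578], [224.10000610351562, 248.39999389
[... 216 characters left out ...]
6], [164.0, 265.0], [151.5, 268.6000061035156]] [[0.364, 0.331], [0.373, 0.3], [0.358, 0.295], [0.349, 0.326]] 0.032 0.016
pl [ 259  157   69   51 1893] [[257.70001220703125, 167.5], [319.79998779296875, 155.0], [327.8999938964844, 195.39999389648438], [265.79998779296875, 207.8000030517578]] [[0.617, 0.061], [0.653, -0.105], [0.544, -0.125], [0.508, 0.039]]
[[0.685, 0.099, 0.0], [0.727, -0.014, 0.0], [0.539, 0.228, 0.0]]
[[1.0, 0.001, 0.001, 0.001], [-0.001, 0.959, 0.283, -0.072], [-0.001, -0.283, 0.959, 0.031], [0.0, 0.0, 0.0, 1.0]] [[339.0, 0.0, 254.0], [0.0, 339.0, 199.0], [0.0, 0.0, 1.0]] [[0.25, 0.97, -0.0, 0.16], [0.97, -0.25, -0.0, 0.63], [-0.0, 0.0, -1.0, 0.4], [0.0, 0.0, 0.0, 1.0]]
```

View pics/crop.png

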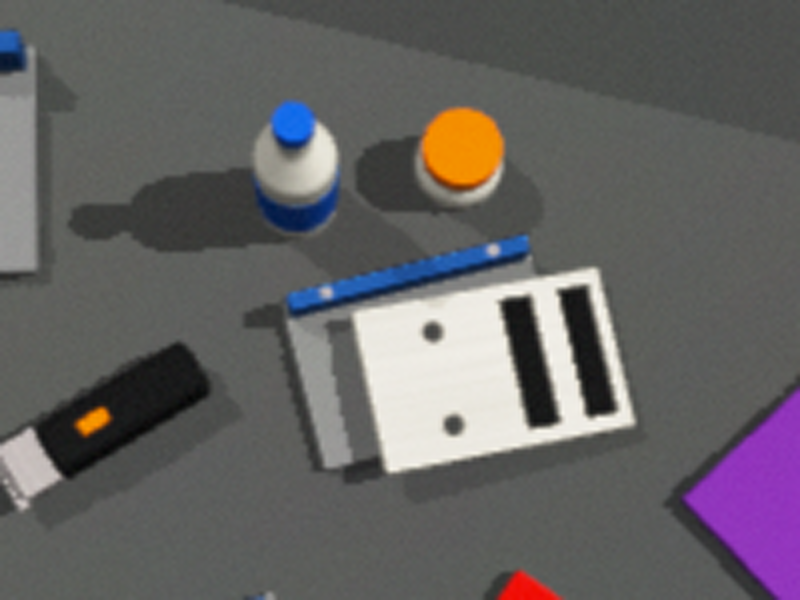

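The crop confirms it: the plate sits on the small dock, fence 163 mm measured against 165 given, with the strips on its right half. I'm moving above it for a close look, with the jaws along dock y.

servo_tool(steps=[[[-5,5,0.4],0],[[-9,9,0.8],-0.1],[[-55,55,4],-0.52],[[-55,55,4],-0.52],[[-55,55,4],-0.52],[[-55,55,4],-0.52],[[-55,55,4],-0.52],[[-55,55,4],-0.52],[[-55,55,4],-0.52],[[-55,55,4],-0.52],[[-55,55,4],-0.52],[[-55,55,4],-0.52],[[-55,55,4],-0.52],[[-55,55,4],-0.52],[[-55,55,4],-0.52],[[-55,55,4],-0.52],[[-55,55,4],-0.52],[[-55,55,4],-0.52],[[-55,55,4],-0.52],[[-55,55,4],-0.52]], fingers=1)

```text
clock: 1.82
position: [0.559, -0.0492, 0.3649]
eef_rot: [0.611, 0.791, -0.002, 0.003]
wrist_force: [-0.2, -1.1, 0.2]
grip_width: 0.998
```

servo_tool(steps=[[[0,0,0],0],[[0,0,0],0],[[0,0,0],0]])

```text
clock: 2.07
position: [0.557, -0.0393, 0.3642]
eef_rot: [0.606, 0.796, 0.0, -0.001]
wrist_force: [-0.6, 1.2, 0.4]
grip_width: 1.0
```

Run:
```python
from h import *
wrist("w1");print(tcp()[1]["clock"],tcp()[0].round(3).tolist())
```

```text
2.1167 [[-0.266, 0.964, -0.001, 0.557], [0.964, 0.266, 0.001, -0.039], [0.001, -0.001, -1.0, 0.364], [0.0, 0.0, 0.0, 1.0]]
```

View pics/w1.png

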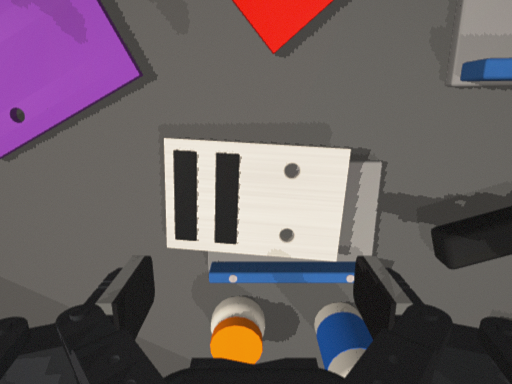

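The wrist view shows the plate with corners near (165,138), (351,149), (338,260), (166,248) and holes at (291,171) and (287,235). The fence is at (210..352, 262..283) and the purple plate's corner is at (141,74).

Run:
```python
from h import *
c=np.load("w1.npz");img,K,T,M=c["img"],c["K"],c["T"],c["M"]
hsv=cv2.cvtColor(img,cv2.COLOR_RGB2HSV)
f=cv2.inRange(hsv,(105,150,60),(125,255,255));f[:255]=0;f[290:]=0;f[:,:200]=0;f[:,352:]=0
ys=[np.flatnonzero(f[:,x]) for x in range(230,346)]
lo=np.array([(x,y.max()+.5) for x,y in zip(range(230,346),ys) if len(y)])
P=cast(K,T,lo,.036);d=np.polyfit(P[:,1],P[:,0],1);th=np.arctan2(-d[0],1);  # dock yaw
ex=np.array([np.cos(th),np.sin(th)]);ey=np.array([-np.sin(th),np.cos(th)])
off=np.median(P[:,:2]@ex)-.072
xl=np.flatnonzero(f.any(0)).min();yl=cast(K,T,[(xl,np.median(lo[:,1])-5)],.036)[0,:2]@ey+.074
r=cast(K,T,[(382,161),(375,255)],.010)[:,:2]
print("yaw",np.degrees(th),"tool-x yaw",np.degrees(np.arctan2(M[1,0],M[0,0]))-90,"y0 from fence",yl,"from board +y end",r@ey-.095, "board -x",(r[0]@ex)+.045-off)
o=off*ex+yl*ey;print("origin",o)
w=cv2.inRange(hsv,(0,0,200),(60,60,255));n,l,st,_=cv2.connectedComponentsWithStats(w);i=l[190,260]
q=cv2.approxPolyDP(cv2.convexHull(np.argwhere(l==i)[:,::-1]),6,True)[:,0];print(q.tolist())
for p in q:
    z=.017 if p[0]<256 else .032
    a=cast(K,T,[p],z)[0,:2]-o;print(p,(a@ex*1e3).round(1),(a@ey*1e3).round(1))
for p in [(291,171),(287,235)]:
    a=cast(K,T,[p],.029)[0,:2]-o;print("hole",(a@ex*1e3).round(1),(a@ey*1e3).round(1))
a=cast(K,T,[(141,74)],.01)[0,:2]-o;print("purple",a@ex,a@ey)
a=M[:2,3]-o;print("tcp",a@ex,a@ey)
```

```text
yaw 13.883985966756754 tool-x yaw 15.416676198992306 y0 from fence -0.13760707700331792 from board +y end [-0.14255015 -0.13655685] board -x -0.00028988934531903876
origin [5.75747077e-01 5.63774612e-04]
[[350, 150], [336, 260], [167, 246], [164, 138]]
[350 150] -58.0 51.8
[336 260] 49.6 49.7
[167 246] 46.0 -118.6
[164 138] -62.3 -116.5
hole -37.0 0.9
hole 25.8 0.7
purple -0.11775667141930254 -0.13624825331844817
tcp -0.027768661595358554 -0.0342366447110527
```

servo_tool(steps=[[[0,-3,0],0.015],[[0,-5.8,2],0.015],[[0,-5.8,5],0.015],[[0,-5.8,8],0.015],[[0,-5.8,11],0.015],[[0,-5.8,14],0.015],[[0,-5.8,16],0.015],[[0,-5.8,17.5],0.015],[[0,-5.8,18.5],0.015],[[0,-5.8,18.5],0.015],[[0,-5.8,18.5],0.015]])

```text
clock: 3.03
position: [0.5015, -0.0557, 0.1798]
eef_rot: [0.612, 0.791, 0.0, -0.0]
wrist_force: [0.6, -0.3, 0.6]
grip_width: 1.001
```

Run:
```python
from h import *
wrist("w2");print(tcp()[1]["clock"],tcp()[1]["wrist_force"],tcp()[0].round(4).tolist())
```

```text
3.0833 [-0.07604355 -0.01469139  0.41999159] [[-0.2497, 0.9683, 0.0014, 0.5021], [0.9683, 0.2497, 0.0004, -0.056], [0.0, 0.0015, -1.0, 0.1805], [0.0, 0.0, 0.0, 1.0]]
```

View pics/w2.png

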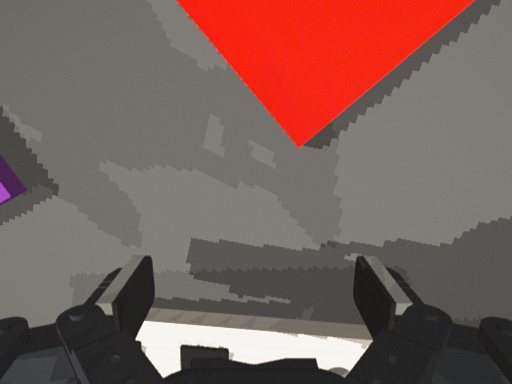

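The view shows the two fingertips just short of the plate's near edge, clear of the red plate. I'll lower them and push towards the fence.

servo_tool(steps=[[[0,0,0.5],0],[[0,0,1.0],0],[[0,0.3,1.0],0],[[0,0.6,1.0],0],[[0,0.8,1.0],0],[[0,1.0,1.0],0],[[0,1.1,1.0],0],[[0,1.2,1.0],0],[[0,1.3,1.0],0],[[0,1.4,1.0],0],[[0,1.5,1.0],0],[[0,1.6,1.0],0],[[0,1.7,1.0],0],[[0,1.8,1.0],0]])

```text
clock: 4.25
position: [0.5187, -0.0523, 0.1695]
eef_rot: [0.613, 0.79, -0.0, -0.0]
wrist_force: [-1.7, -1.4, 0.5]
grip_width: 0.995
```

servo_tool(steps=[[[0,0.1,0],0],[[0,0.2,0],0],[[0,0.3,0],0],[[0,0.4,0],0]])

```text
clock: 4.58
position: [0.5229, -0.0508, 0.1696]
eef_rot: [0.613, 0.79, -0.0, -0.0]
wrist_force: [-3.1, -1.1, 0.3]
grip_width: 1.0
```

servo_tool(steps=[[[0,0.1,0],0],[[0,0.2,0],0],[[0,0.3,0],0],[[0,0.3,0],0]])

```text
clock: 4.92
position: [0.5261, -0.05, 0.1697]
eef_rot: [0.613, 0.79, 0.0, 0.0]
wrist_force: [-1.7, -1.3, -0.8]
grip_width: 0.998
```

Run:
```python
from h import *
c=manip.read_camera("top");np.savez("top1.npz",**c);cv2.imwrite("pics/top1.png",cv2.resize(c["img"][90:240,170:370,::-1],(800,600),interpolation=2))
print(tcp()[1]["wrist_force"],tcp()[1]["position"])
```

```text
[-1.06022485 -0.56227566 -0.27731115] [ 0.52607127 -0.04999905  0.16966538]
```

View pics/top1.png

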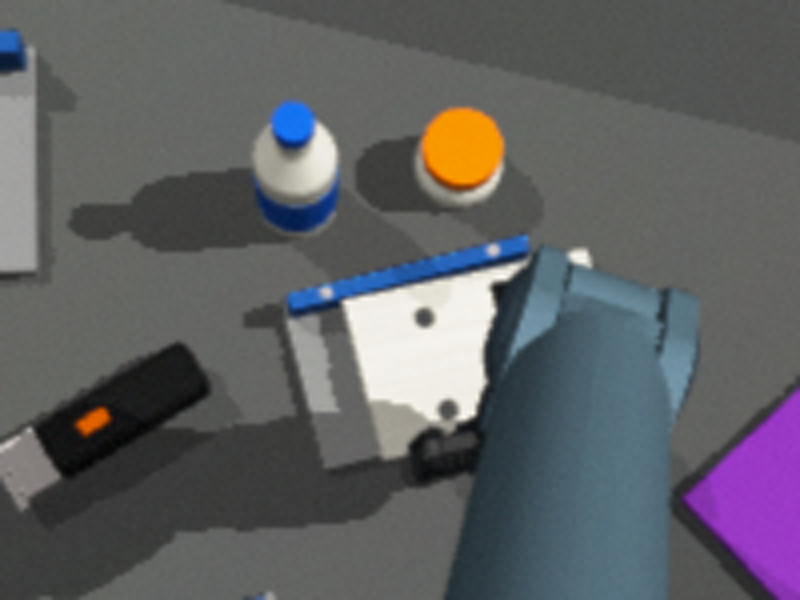

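The plate now lies close along the fence, with holes at about (424,317) and (448,409) in the crop. I'll continue until the force rises.

servo_tool(steps=[[[0,0.1,0],0],[[0,0.2,0],0],[[0,0.3,0],0],[[0,0.3,0],0]])

```text
clock: 5.3
position: [0.5275, -0.0499, 0.1694]
eef_rot: [0.613, 0.79, -0.001, -0.002]
wrist_force: [-4.6, -1.1, 2.4]
grip_width: 0.999
```

servo_tool(steps=[[[0,0.1,0],0],[[0,0.2,0],0],[[0,0.3,0],0],[[0,0.3,0],0]])

```text
clock: 5.63
position: [0.5285, -0.0499, 0.169]
eef_rot: [0.613, 0.79, -0.003, -0.004]
wrist_force: [-9.9, -2.5, 7.3]
grip_width: 0.999
```

The force rise to 10 N shows the plate is seated on the fence. I'll back off, rise, turn for the tail push and look.

servo_tool(steps=[[[0,-1,0],0],[[0,-3,0],0],[[0,-3,-3],0],[[0,-3,-6],0],[[0,-3,-9],-0.1],[[0,-1,-12],-0.2],[[-2,2,-15],-0.32],[[-4,4,-18],-0.44],[[-6.6,6,-19],-0.56],[[-6.6,6,-19],-0.68],[[-6.6,6,-19],-0.8],[[-6.6,6,-19],-0.92],[[-6.6,6,-19],-1.04],[[-6.6,6,-19],-1.16],[[-6.6,6,-19],-1.28],[[-6.6,6,-19],-1.4],[[-6.6,6,-19],-1.5],[[-6.6,6,-19],-1.57],[[-6.6,6,-19],-1.57],[[-6.6,6,-19],-1.57]])

```text
clock: 7.3
position: [0.6065, -0.0965, 0.3589]
eef_rot: [-0.071, 0.997, -0.001, -0.008]
wrist_force: [-1.0, 2.8, -4.2]
grip_width: 1.0
```

Run:
```python
from h import *
wrist("w3");M,s=tcp();print(s["clock"],s["qpos"].round(2) if hasattr(s["qpos"],"round") else s["qpos"],M.round(3).tolist())
```

```text
7.35 [ 0.99  0.76 -1.28  1.68  0.73  1.3   2.85] [[-0.989, -0.145, -0.018, 0.608], [-0.145, 0.989, 0.014, -0.097], [0.016, 0.016, -1.0, 0.355], [0.0, 0.0, 0.0, 1.0]]
```

View pics/w3.png

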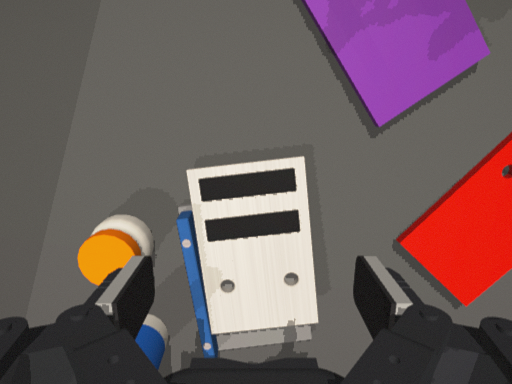

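The view shows the plate parallel to the fence (left edge (187,170)-(212,334)), with holes at (228,286) and (291,279). But joint 7 stopped at its limit this way round, so I'll turn the half turn back and use the other orientation.

servo_tool(steps=[[[0,0,0],0.12],[[0,0,0],0.24],[[0,0,0],0.36],[[0,0,0],0.48],[[0,0,0],0.6],[[0,0,0],0.72],[[0,0,0],0.84],[[0,0,0],0.96],[[0,0,0],1.08],[[0,0,0],1.2],[[0,0,0],1.32],[[0,0,0],1.44],[[0,0,0],1.57],[[0,0,0],1.57]])

```text
clock: 8.52
position: [0.6066, -0.096, 0.3575]
eef_rot: [0.658, 0.753, -0.008, -0.006]
wrist_force: [-0.6, 0.6, 0.4]
grip_width: 1.002
```

servo_tool(steps=[[[0,0,0],0.12],[[0,0,0],0.24],[[0,0,0],0.36],[[0,0,0],0.48],[[0,0,0],0.6],[[0,0,0],0.72],[[0,0,0],0.84],[[0,0,0],0.96],[[0,0,0],1.08],[[0,0,0],1.2],[[0,0,0],1.32],[[0,0,0],1.44],[[0,0,0],1.57],[[0,0,0],1.57]])

```text
clock: 9.68
position: [0.6064, -0.096, 0.3573]
eef_rot: [0.997, 0.07, -0.01, 0.001]
wrist_force: [-0.4, -0.1, 1.1]
grip_width: 1.0
```

Run:
```python
from h import *
M,s=tcp();print(s["clock"],np.round(s["qpos"],2),M.round(3).tolist())
c=np.load("w3.npz");img,K,T=c["img"],c["K"],c["T"]
th=np.radians(14.5);ex=np.array([np.cos(th),np.sin(th)]);ey=np.array([-np.sin(th),np.cos(th)])
f=lambda a:np.c_[a@ex,a@ey]
q=np.array([(187,170),(304,157),(318,322),(212,334)])
P=np.r_[cast(K,T,q[:2],.017),cast(K,T,q[2:],.032)][:,:2];H=cast(K,T,[(228,286),(291,279)],.029)[:,:2];F=cast(K,T,[(178,212),(207,356)],.036)[:,:2]
print("abs dock-rotated mm: plate",(f(P)*1e3).round(1).tolist(),"holes",(f(H)*1e3).round(1).tolist(),"fence",(f(F)*1e3).round(1).tolist())
print("tcp",f(M[:2,3][None])*1e3)
```

```text
9.6833 [ 0.59  0.44 -0.64  1.7   0.29  1.12  0.01] [[0.99, 0.14, -0.02, 0.606], [0.14, -0.99, -0.004, -0.096], [-0.021, 0.001, -1.0, 0.357], [0.0, 0.0, 0.0, 1.0]]
abs dock-rotated mm: plate [[618.3, -259.8], [509.3, -259.6], [509.0, -91.6], [618.2, -90.6]] holes [[595.0, -141.9], [532.2, -142.2]] fence [[628.9, -226.1], [626.3, -67.7]]
tcp [[ 563.10455039 -244.74978402]]
```

servo_tool(steps=[[[0.4,2,0],-0.06],[[0.8,4,0],-0.113],[[0.8,4,3],-0.113],[[0.8,4,6],-0.113],[[0.8,4,9],-0.113],[[0.8,4,12],-0.113],[[0.8,4,15],-0.113],[[0.8,4,17],-0.113],[[0.8,4,17.7],-0.113],[[0.8,4,17.7],-0.113],[[0.8,4,17.7],-0.113]])

```text
clock: 10.6
position: [0.6163, -0.1351, 0.1801]
eef_rot: [0.992, 0.128, -0.011, 0.0]
wrist_force: [0.1, -0.6, 1.1]
grip_width: 1.001
```

Run:
```python
from h import *
M,s=tcp();print(s["clock"],np.round(s["qpos"],2),M.round(3).tolist(),s["wrist_force"])
th=np.radians(14.5);ex=np.array([np.cos(th),np.sin(th)]);ey=np.array([-np.sin(th),np.cos(th)])
t=M[:3,3]+.16*M[:3,2];print("tips mid",t[:2]@ex,t[:2]@ey,t[2],"x-axis tilt",M[2,0]*100)
img,*_=wrist("w4");t=manip.read_camera("scene")["img"][150:270,130:330,::-1]
cv2.imwrite("pics/pair.png",np.hstack([cv2.resize(img[:,:,::-1],(400,300)),cv2.resize(t,(400,300))]))
```

```text
10.6 [ 0.57  0.7  -0.54  1.74  0.46  0.85  0.06] [[0.967, 0.253, -0.021, 0.616], [0.253, -0.967, -0.004, -0.135], [-0.022, -0.002, -1.0, 0.18], [0.0, 0.0, 0.0, 1.0]] [ 0.07952842 -0.58505108  1.06854189]
tips mid 0.5593513069731663 -0.2847474902076973 0.020122934453181057 x-axis tilt -2.1686368594927994
```

View pics/pair.png

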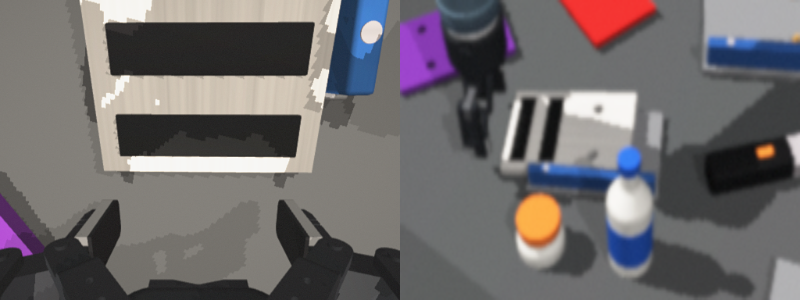

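The wrist view shows both fingertips standing just beyond the tail edge, roughly centred on it. I'll lower them and push the tail gently along the fence.

servo_tool(steps=[[[0.3,0,0.6],0],[[0.3,0,1.1],0],[[0.3,0,1.3],0],[[0.3,-0.3,1.3],0],[[0.3,-0.6,1.3],0],[[0.3,-0.8,1.3],0],[[0.3,-1.0,1.3],0],[[0.3,-1.1,1.3],0],[[0.3,-1.2,1.3],0],[[0.3,-1.3,1.3],0],[[0.3,-1.4,1.3],0],[[0.3,-1.5,1.3],0],[[0.3,-1.6,1.3],0],[[0.3,-1.7,1.3],0],[[0.3,-1.8,1.3],0],[[0.3,-1.9,1.3],0],[[0.3,-2.0,1.3],0]])

```text
clock: 12.12
position: [0.6134, -0.1158, 0.1666]
eef_rot: [0.992, 0.127, -0.011, 0.001]
wrist_force: [0.3, -5.3, 3.5]
grip_width: 0.995
```

servo_tool(steps=[[[0,-0.1,0],0],[[0,-0.2,0],0],[[0,-0.3,0],0],[[0,-0.4,0],0],[[0,-0.5,0],0],[[0,-0.6,0],0]])

```text
clock: 12.62
position: [0.6119, -0.1094, 0.1666]
eef_rot: [0.992, 0.127, -0.011, 0.001]
wrist_force: [0.5, -4.6, 3.8]
grip_width: 0.998
```

servo_tool(steps=[[[0,-0.1,0],0],[[0,-0.2,0],0],[[0,-0.3,0],0],[[0,-0.4,0],0],[[0,-0.5,0],0],[[0,-0.6,0],0],[[0,-0.7,0],0]])

```text
clock: 13.2
position: [0.6094, -0.1028, 0.1657]
eef_rot: [0.992, 0.127, -0.012, 0.001]
wrist_force: [0.4, -4.6, -0.7]
grip_width: 0.998
```

Run:
```python
from h import *
M,s=tcp();print(s["clock"],s["wrist_force"],s["position"])
t=manip.read_camera("top")["img"][130:220,220:350,::-1];u=manip.read_camera("scene")["img"][160:250,150:280,::-1]
cv2.imwrite("pics/p2.png",np.hstack([cv2.resize(t,(400,277),interpolation=2),cv2.resize(u,(400,277),interpolation=2)]))
```

```text
13.2 [ 0.43987554 -4.63674099 -0.66841799] [ 0.60942919 -0.10275096  0.16569778]
```

View pics/p2.png

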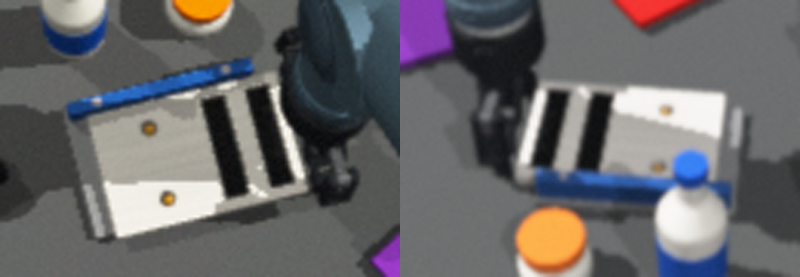

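Brass pins now show in both holes ((149,128) and (167,198), left half). A slight further push will tell whether the plate is caught on the pins.

servo_tool(steps=[[[0,-0.1,0],0],[[0,-0.2,0],0],[[0,-0.2,0],0]])

```text
clock: 13.55
position: [0.6092, -0.1023, 0.1658]
eef_rot: [0.992, 0.127, -0.012, 0.002]
wrist_force: [-0.5, -6.3, -1.9]
grip_width: 1.003
```

It's blocked by the pins, so I'll retract straight back, rise clear and check.

servo_tool(steps=[[[0,0.5,0],0],[[0,1.5,0],0],[[0,3,0],0],[[0,3,-3],0],[[0,3,-6],0],[[0,3,-9],0],[[0,3,-12],0],[[0,3,-15],0],[[0,3,-18],0],[[0,3,-20],0],[[0,3,-20],0],[[0,3,-20],0]])

```text
clock: 14.55
position: [0.6224, -0.1291, 0.3681]
eef_rot: [0.992, 0.127, -0.01, 0.001]
wrist_force: [-0.9, -0.2, -0.4]
grip_width: 0.998
```

Run:
```python
from h import *
M,s=tcp();print(s["clock"],s["position"],s["wrist_force"])
img,K,T,_=wrist("w5");t=manip.read_camera("scene")["img"][160:250,150:280,::-1]
cv2.imwrite("pics/p3.png",np.hstack([cv2.resize(img[:,:,::-1],(440,330)),cv2.resize(t,(360,330),interpolation=2)]))
```

```text
14.55 [ 0.6224206  -0.12908358  0.36809993] [-0.89500556 -0.19957298 -0.42420739]
```

View pics/p3.png

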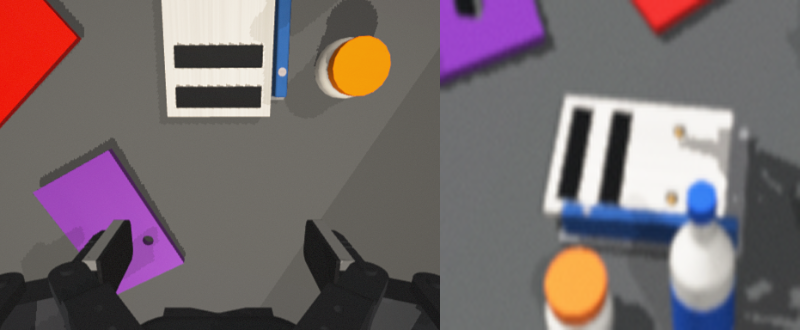

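servo_tool(steps=[[[0,-2,0],0],[[0,-5,0],0],[[0,-8,0],0],[[0,-11,0],0],[[0,-14,0],0],[[0,-16,0],0],[[0,-16,0],0],[[0,-16,0],0],[[0,-16,0],0]])

```text
clock: 15.4
position: [0.5812, 0.0248, 0.365]
eef_rot: [0.992, 0.126, -0.013, 0.001]
wrist_force: [0.7, -0.8, -0.2]
grip_width: 1.001
```

Run:
```python
from h import *
M,s=tcp();print(s["clock"],s["position"])
img,K,T,_=wrist("w6");cv2.imwrite("pics/w6b.png",cv2.resize(img[:300,100:420,::-1],(800,600*300//240)[:2] if 0 else (640,600),interpolation=2))
hsv=cv2.cvtColor(img,cv2.COLOR_RGB2HSV)
w=cv2.inRange(hsv,(0,0,150),(60,60,255));w=cv2.morphologyEx(w,cv2.MORPH_OPEN,np.ones((3,3)));n,l,st,_=cv2.connectedComponentsWithStats(w)
for i in np.argsort(-st[1:,4])[:2]+1:
    q=cv2.approxPolyDP(cv2.convexHull(np.argwhere(l==i)[:,::-1]),6,True)[:,0];P=cast(K,T,q,.020)
    print(st[i],q.tolist(),np.linalg.norm(P-np.roll(P,-1,0),axis=1).round(4))
```

```text
15.4 [0.5811524  0.02476945 0.36500208]
[  197   124   121   167 14952] [[317, 124], [310, 290], [205, 289], [197, 124]] [0.1691 0.1097 0.1694 0.1087]
[ 414  106   82   77 3721] [[492, 123], [495, 134], [470, 178], [442, 182], [414, 169], [418, 141], [448, 109], [471, 107]] [0.0106 0.0432 0.0254 0.0301 0.0258 0.0359 0.0198 0.0249]
```

View pics/w6b.png

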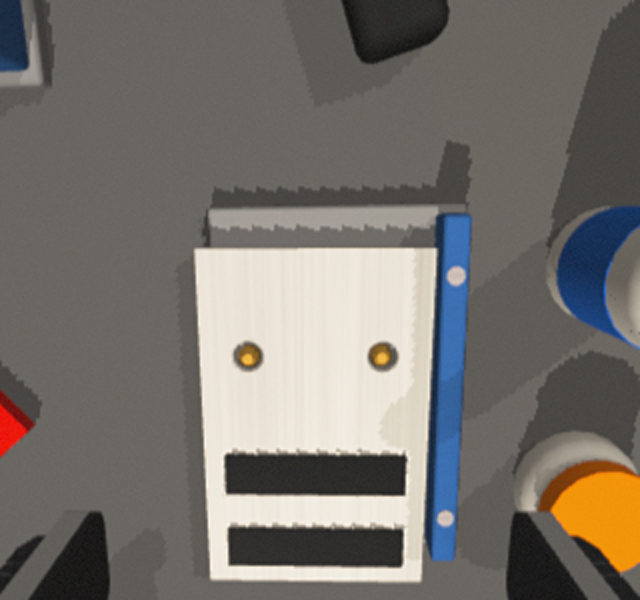

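The pins sit centred in both holes, and the plate measures 169 x 109-110 mm when its edges are cast at z = 20 mm, so it is flat. The bystanders are in place and the arm is clear.

```bash
python3 -c "
from plant import manip
print(manip.close_job())"
```

```text
the job is handed in; nothing more can be done
None
```

The plate is home on its dock: both holes are over the pins, it lies flat along the blue fence, and I handed the job in at about 15.4 s of the 56 s allowed.

**What I did:** With the gripper open, I used the two fingertips to nudge the plate's near side until it met the fence. That stopped at about 10 N. I then pushed the tail slowly along the fence at about 5 N until the pins stopped it at about 6 N, and drew back and up. The plate was never gripped or lifted.

**Last checks:**
- **Seating:** the close picture shows the brass pins centred in both holes and the plate parallel to the fence.
- **Flatness:** the plate measured 169 x 109–110 mm against 170 x 110 mm true, taking its top as 20 mm above the table. Both ends measured within about 1 mm of each other, so I see no remaining tilt.
- **Bystanders:** the spray bottle, clipper and jar looked unmoved. I judged that by eye and did not measure it.
- **Clearance:** the fingertips finished about 0.2 m above the table, touching nothing.

**What went wrong or disagreed:**
- **Joint limit:** my first turn for the tail push brought joint 7 to its 2.85 rad limit, so I turned back and used the other orientation. I did not see a reading past the limit.
- **Dock angle:** my estimates of it differed by about 1.5 degrees between views, which made no difference to the outcome.

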